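# Turn a steel box cover over against a fence

## Robot

A 6-joint arm with a two-finger parallel gripper is mounted at the origin on a cart in front of the work surface, level with it; the furniture and walls round the work are solid. World frame = base frame: x ahead of the robot, y to its left, z up, the work surface at z = 0. Lengths are in m, angles in rad, forces in N, time in s.
With the tool pointing down it reaches from about 0.25 to 0.775 m from the base axis. Payload 4 kg.
Tool frame: the origin (TCP) lies midway between the tips of the shut fingers; the grasp point (between the pads) lies 19 mm behind it (robot.tcp_to_grasp is the distance from the TCP to the grasp point, in m); z points along the fingers, y is the line along which they close (so a half turn about z gives the same grasp; the last joint's range is limited). The gripper opens to 94 mm and grips with 3 to 60 N. Pads are 16 mm wide; open, the fingers measure 119 mm over their backs; the gripper's body (75 mm by 177 mm) begins 78 mm behind the grasp point.
Start: joints at [-1.428, 0.087, 1.371, -0, 1.684, -0.103], TCP at [0.134, -0.533, 0.206] pointing down, gripper open.
Joint ranges: [-3.1, 3.1], [-0.76, 2.03], [0.27, 2.55], [-1.08, 4.22], [0.17, 2.65], [-2.57, 2.57]. Speed limits (rad/s): [2.79, 2.79, 3.14, 3.14, 3.14, 3.14].

## Interface

Orientations are given as [roll, pitch, yaw] about the fixed x, y, z axes, in that order (R = Rz(yaw) Ry(pitch) Rx(roll)).
In Python, from bench import robot, viewer gives the robot as it stands. The module is installed in compiled form; this text tells all that it offers.
- The arm moves only by the shell command python3 -m handwheel 'ROWS' [OPENING]. ROWS is JSON, a list of rows, each a list of 6 numbers: the shift along the tool's x, y, z in units of 0.2 m (1.0 is 0.2 m), then the turn, a rotation vector about the tool's x, y, z in units of 30 degrees (1.0 is 30 degrees). In form: [[x, y, z, wx, wy, wz], ...]. A call has 1 to 10 rows; each row is the pose to reach, as a shift and turn from the pose commanded when the call began, along the tool's axes at that moment; what a row does not reach only later rows make up. A row lasts 1/12 s, in which the tool goes at most 41.7 mm and 7.16 degrees, less where a joint would pass 70% of its speed; a pose out of reach is approached as far as the arm can. A call with a number of a shift or a turn outside -1 to 1 is refused whole. A call with a gripper value outside its range is refused whole. OPENING is the gripper's target within -1 to 1 (shut at 1, half-way at 0, fully open at -1), set as the call begins (- or left out, the last holds). The fingers move at their own pace and stop on an object; the grip force is fixed at half the most. Time passes only in rows, so rows that repeat a pose let the fingers close. It gives the time, the measured TCP pose, the force, the opening and the grip force at its end, in the units of the state.
- robot.get_obs(): the state, without advancing time (a new reading comes with each control period).
- viewer.snapshot(name): name is "scene" or "top"; returns the picture (400x640x3 uint8, red, green, blue); there is no depth.
- viewer.calibration(name): a dict with "fx", "fy", "cx", "cy" (pixels), "R" (3x3) and "t" (3): a world point X has camera coordinates R X + t. Camera axes: x right, y down, z forward; pixel columns grow to the right and rows downward; lengths in m; the calibration is good to about 2 mm. A picture is of the moment at which its call begins. calibration takes no time and is no camera call.
- robot.close_job(): hands the job in; it is judged then, once.
The state is a dict: "time": time; "joint_positions": joint angles; "qvel": joint speeds; "joint_torque": joint torques, N m; "tool_pos": TCP position; "ee_rot": TCP orientation; "wrist_force": force on the tool from outside, world axes, zero at the start; "wrist_torque": the same for the moment, N m; "width": finger opening in m; "finger_force": force on a finger pad.
Only numpy, scipy, OpenCV 4.12 (cv2) and the standard library are available. Lean on these libraries where they do the work, as an engineer would, in place of code of your own. Each camera call takes 0.05 s, during which the arm holds its last target. There are 200 camera calls.

## Task

Turn over the steel box cover that lies in front of the low fence, on its sloping steel side, so that it ends face down. Push it against the fence until it stands leaning on it, then tip its top edge back over towards the side it came from so that it lies flat, upside down, on the bench in front of the fence. Leave the spare cover behind the fence's plywood back and the octagonal junction box alone.

Things in the scene. Friction and masses are not known exactly. Their poses are not given: they have to be found in the camera images.
- cover: The cover to turn over: flat galvanised steel rectangle, 104 x 66 x 10 mm, about 80 g, two small holes. Starts face up in front of the fence, 14 to 37 mm from its foot, long sides parallel to it within 10 degrees. Origin: centre of its back (underside at the start); x along the 104 mm length, y along the 66 mm width, z out of its face (up at the start, down when done).
- fence: Low fixed fence, 160 mm long, 41 deep, 36 high: slick steel face sloping away at 62 degrees from the bench, flat top, plywood back. A cover pushed square at it, low down, climbs it and stays leaning flush once its bottom edge is at the face's foot, its top edge then 58 mm up, 31 mm beyond the foot. Origin: middle of the face's foot, on the bench; x into the fence (push direction), y along it.
- spare_cover: Bystander: an equal steel box cover, 104 x 66 x 10 mm, lying flat on the bench behind the fence. Origin at the centre of its underside, x along its length, z up.
- octagon: Bystander: grey octagonal steel junction box, 65 x 65 mm, 38 mm high, standing on the bench 220 to 250 mm in front of the fence's foot, beyond the cover. Origin at the centre of its underside, z up.
Things that resemble listed ones, but are neither listed nor needed, are in the scene too. Leave any orange or purple look-alike of the fence alone.

How it is judged:
On the way:
1. the cover stands leaning against the fence, its face towards the side it came from (angle between cover's own z axis and vertical between 0.87 and 1.75 rad and x of cover in the frame of fence between -0.03 and 0.04 m and contact force between cover and fence above 0.02 N), for 0.2 s.
At the end, for the whole second after the job is handed in: The cover lies at rest upside down (flat within 10 degrees) on the bench in front of the fence: its centre 20 to 150 mm before the fence's foot and within 80 mm of the fence's middle, sideways (angle between cover's own z axis and vertical above 2.97 rad and height (world z) of cover below 0.016 m and x of cover in the frame of fence between -0.15 and -0.02 m and y of cover in the frame of fence between -0.08 and 0.08 m and linear speed of cover below 0.02 m/s); the robot touches nothing.
It fails at once if the spare cover is shifted by more than 20 mm (distance of spare_cover from where it was at the start of the episode above 0.02 m).
It fails at once if the octagonal box is shifted by more than 20 mm (distance of octagon from where it was at the start of the episode above 0.02 m).
It also fails if it takes over 43 s, if anything falls off the work surface, if the arm or the gripper's body presses on something with over 40 N, if the wrist force passes 120 N, or if a joint passes its speed limit or range.

## Working session

There is one attempt and no reset: what is moved stays moved. The work goes in short steps, Python scripts to look and compute and a shell command to move; the robot and the scene stay as the last step left them, time stands still between calls to the robot, and variables do not carry over. Pictures are saved under pics/ and viewed, at most 10 in all, crops included, and the job is handed in when it is done.

```bash
mkdir -p pics
python3 - <<'E'
from bench import robot, viewer
import cv2
for n in("scene","top"):
    cv2.imwrite(f"pics/{n}0.png",viewer.snapshot(n)[:,:,::-1]); c=viewer.calibration(n); print(n,c)
o=robot.get_obs(); print(o)
E
```

```text
scene {'fx': 388.73835336269167, 'fy': 388.73835336269167, 'cx': 316.1067767890192, 'cy': 200.80465312204402, 'R': array([[-0.88746443, -0.46061677, -0.01546205],
       [-0.25495304,  0.51861021, -0.8161142 ],
       [ 0.38393466, -0.72033023, -0.57768376]]), 't': array([0.5056762 , 0.12996964, 0.91450013])}
top {'fx': 403.59633443176347, 'fy': 403.59633443176347, 'cx': 317.4129221590992, 'cy': 203.6700763739821, 'R': array([[-0.02692445, -0.99940505, -0.02155488],
       [-0.9964388 ,  0.02855565, -0.0793366 ],
       [ 0.07990492,  0.01934203, -0.99661482]]), 't': array([0.09567981, 0.53585558, 0.86894968])}
{'time': 0.1, 'joint_positions': array([-1.42808237e+00,  8.78923049e-02,  1.37208649e+00, -7.56358605e-05,
        1.68360974e+00, -1.03110323e-01]), 'qvel': array([ 0.00059731, -0.00183267, -0.00424965, -0.00071905, -0.00057569,
        0.00068337]), 'joint_torque': array([ 1.69437182e-03, -3.41252697e+01, -3.03302693e+01,  7.20227603e-02,
        3.04885267e-02, -8.76142371e-05]), 'tool_pos': array([ 0.13373911, -0.53298052,  0.20442354]), 'ee_rot': array([-3.13959963e+00, -1.30659546e-04,  2.45815709e-01]), 'wrist_force': array([0.0890781 , 0.31973719, 0.72538492]), 'wrist_torque': array([-0.03230974, -0.0512135 ,  0.01046346]), 'finger_force': 0.0, 'width': 0.09392616627098452}
```

View pics/scene0.png

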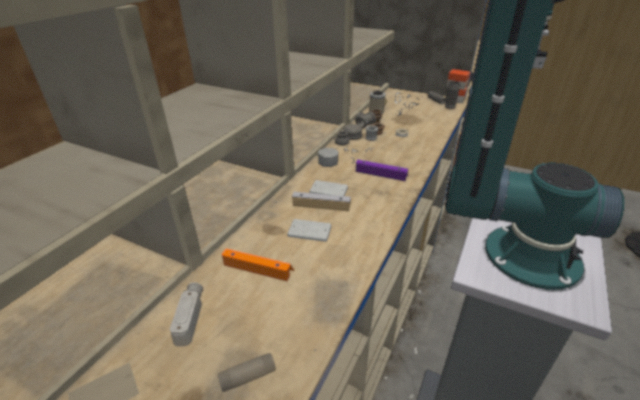

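View pics/top0.png

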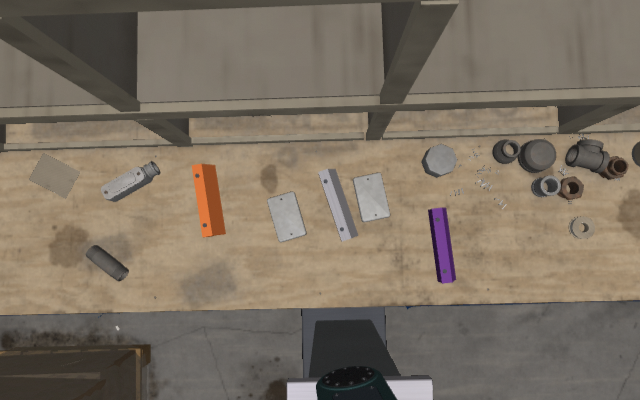

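```bash
cat > h.py <<'E'
import numpy as np
from bench import robot, viewer
def pix2w(n,uv,z=0.):
    c=viewer.calibration(n);R=np.array(c["R"]);t=np.array(c["t"])
    uv=np.atleast_2d(uv).astype(float)
    d=np.c_[(uv[:,0]-c["cx"])/c["fx"],(uv[:,1]-c["cy"])/c["fy"],np.ones(len(uv))]@R
    o=-R.T@t; z=np.broadcast_to(z,len(uv))
    return o+d*((z-o[2])/d[:,2])[:,None]
E
python3 - <<'E'
import cv2,numpy as np
a=cv2.imread("pics/top0.png")[130:280,250:470]; b=cv2.imread("pics/scene0.png")[140:250,270:420]
a=cv2.resize(a,(770,525),interpolation=2);cv2.imwrite("pics/c1.png",a)
b=cv2.resize(b,(750,550),interpolation=2);cv2.imwrite("pics/c2.png",b)
E
```

```text
(no output)
```

View pics/c1.png

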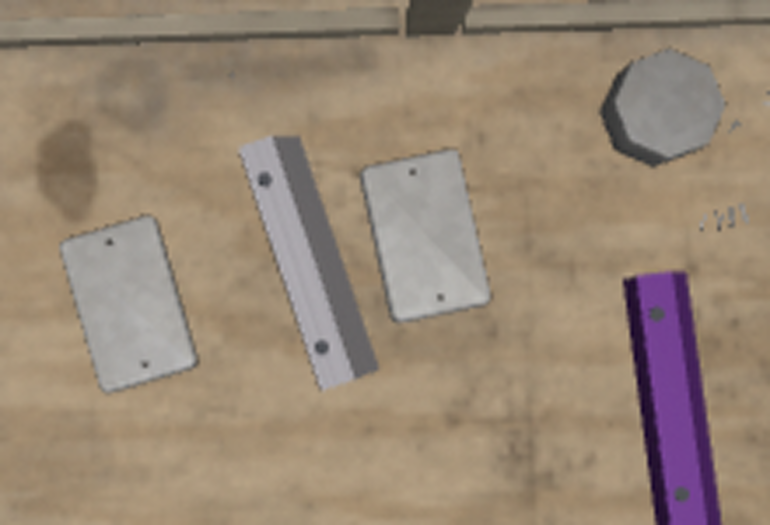

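View pics/c2.png

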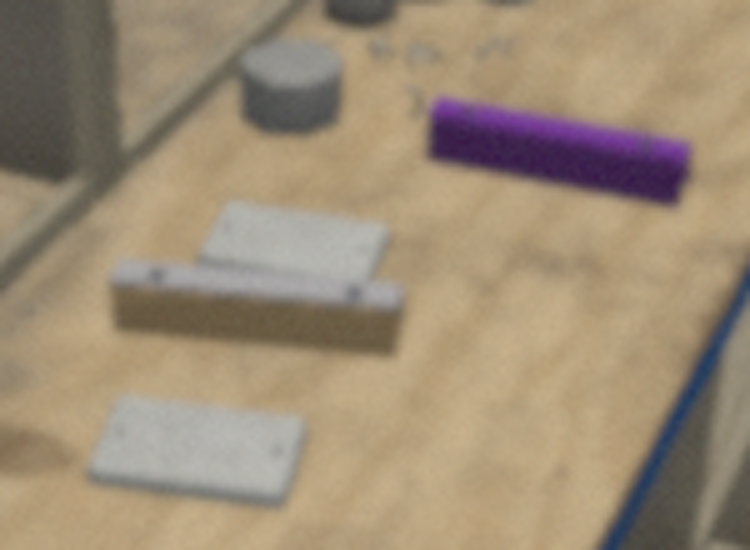

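Candidates in the top picture: cover at (371,197) on the sloping side, spare at (287,217) behind the plywood back; fences: grey (338,205), orange (208,200), purple (442,245) are look-alikes; octagon at (440,160). The crops show that the right cover is the one facing the sloped steel side, and the plywood back faces the left cover.

Run:
```python
from h import *
f=lambda a:np.array(a)/3.5+[250,130]-0.35
F=pix2w("top",f([(300,137),(378,370)]),0); C=pix2w("top",f([(361,170),(456,149),(491,301),(396,321)]),.01)
FT=pix2w("top",f([(240,148),(273,137),(352,379),(321,390)]),.036)
O=pix2w("top",f([(663,107)]),.038)
np.set_printoptions(precision=4,suppress=True)
print(F,"\ntop",FT,"\n",C,"\nO",O)
o=F.mean(0); y=F[0]-F[1]; L=np.linalg.norm(y);y/=L; x=np.array([y[1],-y[0],0])
if (C.mean(0)-o)@x>0:x=-x
print("o",o,"L",L,"x",x,"yaw x",np.arctan2(x[1],x[0]))
for P in(C,O,FT):print(np.c_[(P-o)@x,(P-o)@y])
c=C.mean(0);print("cov",c,(c-o)@x,(c-o)@y, np.linalg.norm(C[0]-C[1]),np.linalg.norm(C[1]-C[2]))
print([np.degrees(np.arctan2(*(C[i]-C[j])[[1,0]])) for i,j in((0,3),(1,2))],np.degrees(np.arctan2(y[1],y[0])))
```

```text
[[ 0.6186  0.0382  0.    ]
 [ 0.4662 -0.0072  0.    ]] 
top [[0.6068 0.0768 0.036 ]
 [0.6131 0.056  0.036 ]
 [0.4611 0.0118 0.036 ]
 [0.4549 0.031  0.036 ]] 
 [[ 0.5943 -0.      0.01  ]
 [ 0.6061 -0.0613  0.01  ]
 [ 0.5079 -0.0796  0.01  ]
 [ 0.4969 -0.0189  0.01  ]] 
O [[ 0.6242 -0.1865  0.038 ]]
o [0.5424 0.0155 0.    ] L 0.1590273167335893 x [-0.2853  0.9584 -0.    ] yaw x 1.8601328830156367
[[-0.0297  0.0454]
 [-0.0917  0.0392]
 [-0.0813 -0.0601]
 [-0.02   -0.0534]]
[[-0.217   0.0208]]
[[ 0.0404  0.0793]
 [ 0.0187  0.0794]
 [ 0.0196 -0.0789]
 [ 0.0399 -0.0794]]
cov [ 0.5513 -0.04    0.01  ] -0.05568956478138545 -0.007238722268901367 0.062393372478435086 0.09984444406862995
[np.float64(10.996164629280587), np.float64(10.589951866933422)] 16.577763530298068
```

```bash
cat >> h.py <<'E'
np.set_printoptions(precision=4,suppress=True)
from scipy.spatial.transform import Rotation as Ro
O=np.array([.5424,.0155,0]); YAW=1.8601
X=np.array([np.cos(YAW),np.sin(YAW),0]);Y=np.array([np.sin(YAW),-np.cos(YAW),0])
def go(x,y,z):
    "units to type to reach fence coords x,y,height z, yaw YAW, tool down"
    o=robot.get_obs();R=Ro.from_euler("xyz",o["ee_rot"]);p=o["tool_pos"]
    d=O+x*X+y*Y+[0,0,z]-p
    w=(R.inv()*Ro.from_euler("xyz",[np.pi,0,YAW])).as_rotvec(degrees=True)/30
    print("t",o["time"],"now",(p-O)@X,(p-O)@Y,p[2],"F",o["wrist_force"]@X,o["wrist_force"]@Y,o["wrist_force"][2],"width",o["width"])
    print("shift",R.inv().apply(d)/.2,"turn",w)
E
python3 -m handwheel '[[0.88,-0.53,0,0,0,-1],[0.88,-0.53,0,0,0,-1],[0.88,-0.53,0,0,0,-1],[0.88,-0.53,0,0,0,-1],[0.88,-0.53,0,0,0,-1],[0.88,-0.53,0,0,0,-1]]' 0
python3 -c "
from h import *
go(-.115,-.007,.1)"
```

```text
time: 0.6
tool_pos: [0.2827, -0.3831, 0.2054]
ee_rot: [-3.142, -0.004, 0.778]
wrist_force: [-0.4, 0.5, -0.4]
width: 0.0576
finger_force: 0.0
t 0.6 now -0.30794193258300695 -0.3626264674865866 0.20542725754321955 F 0.5435969432668922 -0.21721836736761854 -0.3974334871800749 width 0.057642248948062094
shift [ 2.021  -0.0172  0.5344] turn [ 0.0036 -0.0063 -2.0669]
```

```bash
python3 -m handwheel '[[1,0,0,0,0,-1],[1,0,0,0,0,-1],[1,0,0,0,0,-1],[1,0,0,0,0,-1],[1,0,0,0,0,-1],[1,0,0,0,0,-1]]'
python3 -c "
from h import *
go(-.115,-.007,.1)"
```

```text
time: 1.1
tool_pos: [0.4254, -0.2449, 0.2049]
ee_rot: [3.141, -0.003, 1.3]
wrist_force: [1.0, 0.0, 0.0]
width: 0.0463
finger_force: 0.0
t 1.1 now -0.21619551164591289 -0.18645151588727985 0.20488160480382925 F -0.2825145278806058 1.0065318463531892 0.04180608115287607 width 0.04627276451555192
shift [0.9038 0.4913 0.527 ] turn [ 0.002  -0.005  -1.0694]
```

```bash
python3 -m handwheel '[[0.9,0.49,0.52,0,0,-1],[0.9,0.49,0.52,0,0,-1],[0.9,0.49,0.52,0,0,-1],[0.9,0.49,0.52,0,0,-1],[0.9,0.49,0.52,0,0,-1],[0.9,0.49,0.52,0,0,-1],[0.9,0.49,0.52,0,0,-1],[0.9,0.49,0.52,0,0,-1]]'
python3 -c "
from h import *
go(-.115,-.007,.003)"
```

```text
time: 1.77
tool_pos: [0.5653, -0.1028, 0.0999]
ee_rot: [-3.138, -0.001, 1.817]
wrist_force: [0.1, -0.5, 0.8]
width: 0.0467
finger_force: 0.0
t 1.7667 now -0.11987500535771242 -0.011818950849272604 0.09986714959632455 F -0.4623159671072175 -0.059655267291990624 0.7685595384584485 width 0.04666841213351761
shift [0.025  0.0247 0.4843] turn [-0.0067 -0.0015 -0.0817]
```

```bash
python3 -m handwheel '[[0.02,0.02,0.15,0,0,-0.08],[0.02,0.02,0.3,0,0,-0.08],[0.02,0.02,0.42,0,0,-0.08],[0.02,0.02,0.46,0,0,-0.08],[0.02,0.02,0.48,0,0,-0.08],[0.02,0.02,0.485,0,0,-0.08],[0.02,0.02,0.485,0,0,-0.08],[0.02,0.02,0.485,0,0,-0.08]]'
python3 - <<'E'
from h import *
import cv2
go(-.017,-.007,.003)
cv2.imwrite("pics/t1.png",cv2.resize(viewer.snapshot("top")[130:280,250:470,::-1],(770,525),interpolation=2))
E
```

```text
time: 2.43
tool_pos: [0.5703, -0.0985, 0.0068]
ee_rot: [3.138, 0.002, 1.858]
wrist_force: [0.8, -0.3, -0.9]
width: 0.047
finger_force: 0.0
t 2.4333 now -0.11724924351106263 -0.005761047456285606 0.006758748079406924 F -0.49992386631941427 0.6490137492954238 -0.8517124171447257 width 0.04702757216812644
shift [ 0.5013 -0.0074  0.0176] turn [ 0.0062  0.0043 -0.0042]
```

View pics/t1.png

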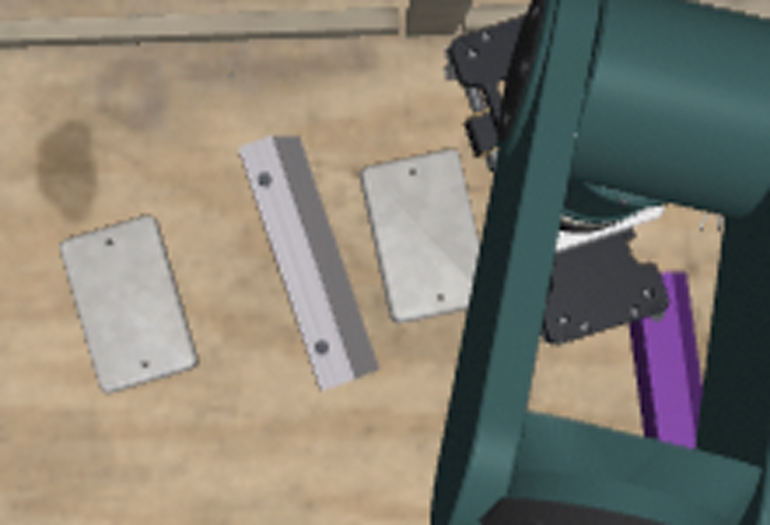

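The cover is untouched, at crop (425,235), and the gripper stands behind it at (500,200). Now lowering a bit and pushing.

```bash
python3 -m handwheel '[[0.03,0,0.01,0,0,0],[0.05,0,0.018,0,0,0],[0.075,0,0.018,0,0,0],[0.1,0,0.018,0,0,0],[0.125,0,0.018,0,0,0],[0.15,0,0.018,0,0,0],[0.175,0,0.018,0,0,0],[0.2,0,0.018,0,0,0],[0.225,0,0.018,0,0,0],[0.23,0,0.018,0,0,0]]'
python3 - <<'E'
from h import *
go(-.017,-.007,.003)
E
```

```text
time: 3.32
tool_pos: [0.5556, -0.0528, 0.0009]
ee_rot: [-3.142, -0.0, 1.859]
wrist_force: [-0.0, -1.3, 0.1]
width: 0.047
finger_force: 0.7
t 3.3167 now -0.06920155163303134 -0.006797328620286918 0.0008713675577270395 F -1.2368431626465297 -0.3919795944497222 0.12653906736307324 width 0.04703475688047318
shift [ 0.261  -0.0013 -0.0106] turn [-0.0001 -0.0004 -0.0019]
```

```bash
python3 -m handwheel '[[0.025,0,-0.005,0,0,0],[0.05,0,-0.005,0,0,0],[0.075,0,-0.005,0,0,0],[0.1,0,-0.005,0,0,0],[0.125,0,-0.005,0,0,0],[0.15,0,-0.005,0,0,0],[0.175,0,-0.005,0,0,0],[0.2,0,-0.005,0,0,0],[0.22,0,-0.005,0,0,0],[0.225,0,-0.005,0,0,0]]'
python3 - <<'E'
from h import *
import cv2
go(-.017,-.007,.003)
a=viewer.snapshot("top")[130:280,270:430,::-1];b=viewer.snapshot("scene")[140:250,270:400,::-1]
cv2.imwrite("pics/t2.png",np.hstack([cv2.resize(a,(400,400),interpolation=2),cv2.resize(b,(400,400),interpolation=2)]))
E
```

```text
time: 4.15
tool_pos: [0.5428, -0.0096, 0.0018]
ee_rot: [-3.141, -0.0, 1.859]
wrist_force: [0.6, -0.3, -1.3]
width: 0.0471
finger_force: 0.2
t 4.15 now -0.024211345096476954 -0.006745955371074513 0.0018304237297469446 F -0.4185047527978157 0.47094787829675433 -1.2757637944727978 width 0.04705240842873188
shift [ 0.0361 -0.0013 -0.0058] turn [-0.0002 -0.0004 -0.0019]
```

View pics/t2.png

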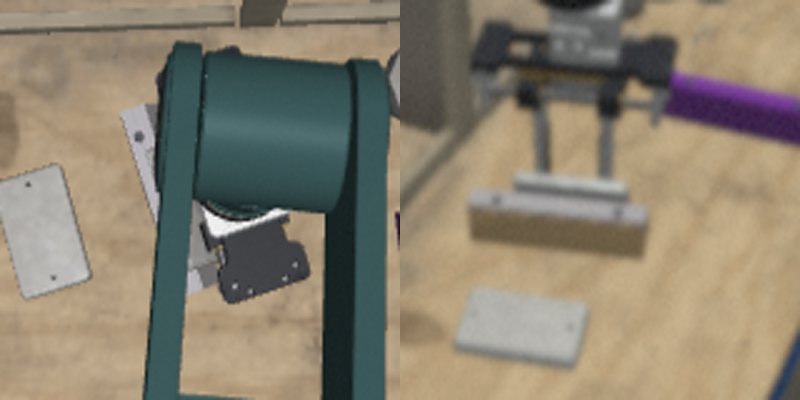

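The right half shows the cover's edge risen above the fence top, at (570,188). I'll keep pushing to the foot.

```bash
python3 -m handwheel '[[0.01,0,0,0,0,0],[0.02,0,0,0,0,0],[0.025,0,0,0,0,0],[0.03,0,0,0,0,0],[0.03,0,0,0,0,0],[0.03,0,0,0,0,0]]'
python3 -c "
from h import *
go(-.017,-.007,.003)"
```

```text
time: 4.75
tool_pos: [0.5414, -0.0048, 0.0019]
ee_rot: [3.142, 0.0, 1.858]
wrist_force: [-0.2, -0.5, -0.1]
width: 0.047
finger_force: 0.4
t 4.75 now -0.019149142813550978 -0.006703408454109903 0.0019022063018895134 F -0.423601183932417 -0.38689228978080187 -0.11068326655660762 width 0.04695912908150063
shift [ 0.0107 -0.0015 -0.0055] turn [ 0.      0.0006 -0.0032]
```

```bash
python3 -m handwheel '[[0.007,0,0,0,0,0],[0.012,0,0,0,0,0],[0.015,0,0,0,0,0],[0.015,0,0,0,0,0],[0.015,0,0,0,0,0]]'
python3 -c "
from h import *
go(-.017,-.007,.003)"
```

```text
time: 5.17
tool_pos: [0.5415, -0.0039, 0.0026]
ee_rot: [3.141, 0.005, 1.858]
wrist_force: [1.3, -6.2, 0.7]
width: 0.0469
finger_force: 3.1
t 5.1667 now -0.018347944212444255 -0.006370081868497869 0.0025728223747535535 F -6.272052981611804 -0.5113431753524413 0.70979256586213 width 0.04693466335392718
shift [ 0.0067 -0.0032 -0.0022] turn [ 0.0018  0.009  -0.0032]
```

Seated at the foot: the force has risen to 6 N. Backing off, then up.

```bash
python3 -m handwheel '[[-0.03,0,0,0,0,0],[-0.1,0,0,0,0,0],[-0.2,0,0,0,0,0],[-0.25,0,-0.1,0,0,0],[-0.25,0,-0.3,0,0,0],[-0.25,0,-0.5,0,0,0],[-0.25,0,-0.65,0,0,0],[-0.25,0,-0.65,0,0,0]]'
python3 - <<'E'
from h import *
import cv2
go(.06,-.007,.13)
a=viewer.snapshot("top")[130:280,270:430,::-1];b=viewer.snapshot("scene")[140:250,270:400,::-1]
cv2.imwrite("pics/t3.png",np.hstack([cv2.resize(a,(400,400),interpolation=2),cv2.resize(b,(400,400),interpolation=2)]))
E
```

```text
time: 5.83
tool_pos: [0.5593, -0.051, 0.1405]
ee_rot: [3.128, 0.006, 1.858]
wrist_force: [1.3, -0.2, 0.4]
width: 0.0469
finger_force: 0.0
t 5.8333 now -0.06855487433655846 -0.0027651300087746912 0.14050738617777112 F -0.5617963401021084 1.2197849568562387 0.4159089012488879 width 0.0469430586070306
shift [ 0.643  -0.0232  0.0484] turn [ 0.0258  0.0113 -0.0041]
```

View pics/t3.png

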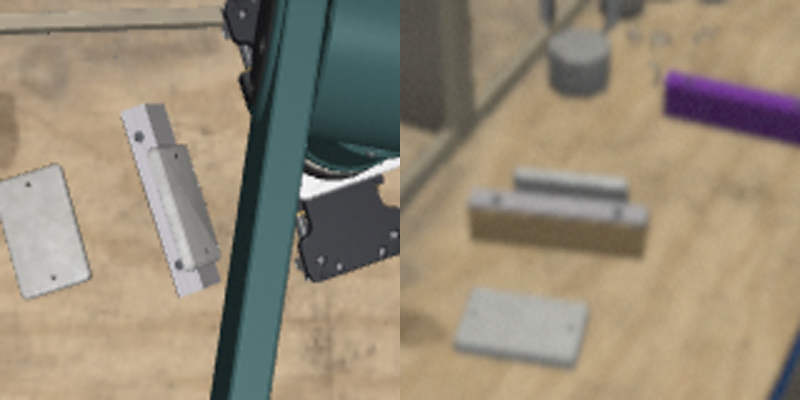

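Leaning flush: its top edge is at (570,182) above the fence, and in the top view it sits at (185,207) on the slope. Now over the top and down behind the edge.

```bash
python3 -m handwheel '[[0.15,-0.02,0,0,0,0],[0.3,-0.02,0,0.02,0,0],[0.45,-0.02,0,0.02,0,0],[0.6,-0.02,0,0.02,0,0],[0.63,-0.02,0,0.02,0,0],[0.63,-0.02,0.1,0.02,0,0],[0.63,-0.02,0.25,0.02,0,0],[0.63,-0.02,0.4,0.02,0,0],[0.63,-0.02,0.46,0.02,0,0],[0.63,-0.02,0.46,0.02,0,0]]'
python3 -c "
from h import *
go(-.02,-.007,.044)"
```

```text
time: 6.77
tool_pos: [0.5111, 0.0694, 0.0344]
ee_rot: [-3.12, -0.003, 1.858]
wrist_force: [-0.3, -0.4, -0.0]
width: 0.0469
finger_force: 0.0
t 6.7667 now 0.06057483076167529 -0.014673033670375871 0.034449655533494085 F -0.285987903394562 -0.4298552061154458 -0.04936920475187352 width 0.0469220590736418
shift [-0.4027  0.0381 -0.0497] turn [-0.0408 -0.0053 -0.0038]
```

```bash
python3 -m handwheel '[[0,0.03,-0.05,-0.04,0,0],[0,0.03,-0.05,-0.04,0,0],[0,0.03,-0.05,-0.04,0,0],[0,0.03,-0.05,-0.04,0,0]]'
python3 -c "
from h import *
go(-.02,-.007,.044)"
```

```text
time: 7.1
tool_pos: [0.5227, 0.0716, 0.0522]
ee_rot: [3.127, 0.001, 1.858]
wrist_force: [-0.3, -0.0, -1.2]
width: 0.0471
finger_force: 0.0
t 7.1 now 0.05941439693088337 -0.0028816869387128814 0.05224557215875024 F 0.07301864978404506 -0.2769071903788419 -1.2413321916729667 width 0.04709411670929413
shift [-0.3971 -0.0205  0.0414] turn [ 0.0283  0.0024 -0.0034]
```

```bash
python3 -m handwheel '[[0,0,0,0,0,0],[0,0,0,0,0,0],[0,0,0,0,0,0],[0,0,0,0,0,0],[0,0,0,0,0,0]]'
python3 -c "
from h import *
go(-.02,-.007,.044)"
```

```text
time: 7.52
tool_pos: [0.5209, 0.0717, 0.0497]
ee_rot: [3.131, 0.0, 1.859]
wrist_force: [-0.7, 0.6, -0.3]
width: 0.0474
finger_force: 0.0
t 7.5167 now 0.06002338404190983 -0.004559246556054545 0.04973684962604759 F 0.7912473749865522 -0.4796020847614747 -0.3285964515644763 width 0.047383382386076915
shift [-0.4001 -0.0119  0.0286] turn [ 0.0196  0.0001 -0.003 ]
```

```bash
python3 -m handwheel '[[0,0,0.02,0.02,0,0],[-0.05,-0.01,0.02,0.02,0,0],[-0.1,-0.01,0.02,0.02,0,0],[-0.15,-0.01,0.02,0.02,0,0],[-0.2,-0.01,0.02,0.02,0,0],[-0.25,-0.01,0.02,0.02,0,0],[-0.3,-0.01,0.02,0.02,0,0],[-0.35,-0.01,0.02,0.02,0,0],[-0.4,-0.01,0.02,0.02,0,0],[-0.4,-0.01,0.02,0.02,0,0]]'
python3 - <<'E'
from h import *
import cv2
go(-.02,-.007,.144)
a=viewer.snapshot("top")[130:280,270:430,::-1];b=viewer.snapshot("scene")[140:250,270:400,::-1]
cv2.imwrite("pics/t4.png",np.hstack([cv2.resize(a,(400,400),interpolation=2),cv2.resize(b,(400,400),interpolation=2)]))
E
```

```text
time: 8.35
tool_pos: [0.5425, -0.0077, 0.0458]
ee_rot: [3.141, 0.001, 1.856]
wrist_force: [-0.3, -0.3, -0.1]
width: 0.047
finger_force: 0.0
t 8.35 now -0.022220574180135334 -0.006517665065707639 0.0458484909900356 F -0.16445089157937404 -0.34345028186201804 -0.1210507020803806 width 0.046964531815441746
shift [ 0.0106 -0.0023 -0.4908] turn [ 0.0005  0.002  -0.0071]
```

View pics/t4.png

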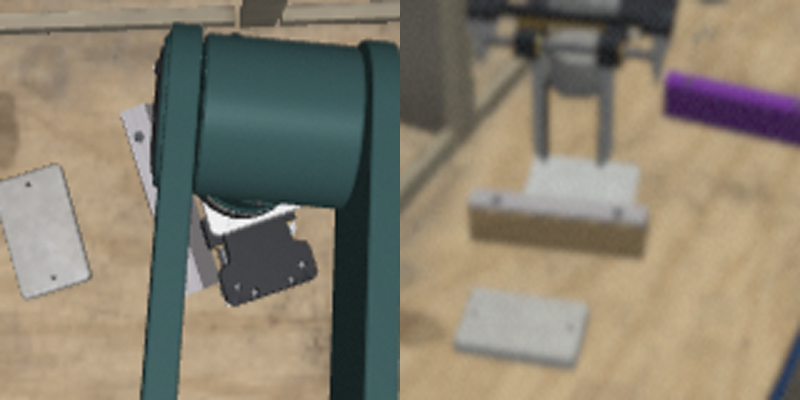

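The cover looks flat in front of the fence, at (585,180). Lifting and swinging aside to check.

```bash
python3 -m handwheel '[[0,0,-0.2,0,0,0],[0,0,-0.4,0,0,0],[0,0,-0.6,0,0,0],[-0.2,-0.2,-0.6,0,0,0],[-0.4,-0.4,-0.6,0,0,0],[-0.6,-0.6,-0.6,0,0,0],[-0.8,-0.8,-0.6,0,0,0],[-0.8,-0.8,-0.6,0,0,0],[-0.8,-0.8,-0.6,0,0,0]]'
python3 - <<'E'
from h import *
import cv2
go(-.02,-.007,.144)
a=viewer.snapshot("top")[130:280,270:430,::-1];b=viewer.snapshot("scene")[140:250,270:400,::-1]
cv2.imwrite("pics/t5.png",np.hstack([cv2.resize(a,(400,400),interpolation=2),cv2.resize(b,(400,400),interpolation=2)]))
E
```

```text
time: 9.2
tool_pos: [0.4316, -0.2071, 0.166]
ee_rot: [-3.14, 0.002, 1.856]
wrist_force: [0.4, 0.4, 0.1]
width: 0.0468
finger_force: 0.0
t 9.2 now -0.18175550793185202 -0.16968135464920514 0.1659823418092612 F 0.29950149722942365 0.5580376968022588 0.14338370211859755 width 0.04682708645564475
shift [0.8124 0.8101 0.1077] turn [-0.0021  0.003  -0.008 ]
```

View pics/t5.png

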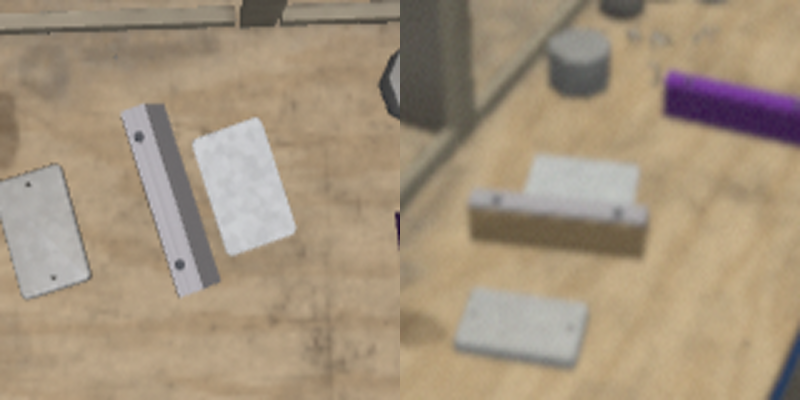

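The cover lies flat with its plain back up at (244,187), about 45 mm before the fence's foot; the spare and the octagon have not moved.

```bash
python3 -c "
from bench import robot
print(robot.close_job())"
```

```text
the job is handed in; nothing more can be done
None
```

The cover was stood against the fence and tipped back; the last picture shows it upside down and apparently flat, about 45 mm in front of the fence's foot. The spare cover and octagon look unmoved; I handed the job in at about 9 s, and no verdict came back.

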